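# Pack the treatment caddy, bay by bay

## Robot

A 7-joint arm with a two-finger parallel gripper is mounted at the origin on a cart in front of the work surface, level with it; the furniture and walls round the work are solid. World frame = base frame: x ahead of the robot, y to its left, z up, the work surface at z = 0. Lengths are in m, angles in rad, forces in N, time in s.
With the tool pointing down it reaches from about 0.4 to 0.85 m from the base axis. Payload 4.5 kg.
Tool frame: the origin (TCP) lies at the very end of the fingers, on their centre line; the grasp point (between the pads) lies 19 mm behind it; z points along the fingers, x is the direction in which the jaws open and shut, and the axes are right-handed (so a half turn about z gives the same grasp; the last joint's range is limited). The gripper opens to 88 mm and grips with 3 to 60 N. Pads are 18 mm wide; open, the fingers measure 123 mm over their backs; the gripper's body (75 mm by 187 mm) begins 45 mm behind the grasp point.
Start: joints at [-1.1, 0.689, -0.195, 1.565, 0.157, 0.902, -0.215], TCP at [0.264, 0.566, 0.239] pointing down, gripper open.
Joint ranges: [-3.01, 3.01], [-0.46, 2.08], [-1.47, 1.51], [0.13, 2.56], [-1, 4.14], [0.04, 2.09], [-2.66, 2.66]. Speed limits (rad/s): [2.57, 2.57, 3.14, 3.14, 3.14, 3.14, 3.14].

## Interface

Orientations are given as a unit quaternion [x, y, z, w].
In Python, from plant import * gives the robot as it stands.
- The arm moves only by the tool apply_moves, never from a script. Its argument "series" is a list of rows, each an object of numbers: "x", "y", "z": the shift along the tool's x, y, z in units of 80 cm (1.0 is 80 cm); "wx", "wy", "wz": the turn, a rotation vector about the tool's x, y, z in units of pi rad (1.0 is pi rad); "fingers": the opening, from -1 (shut) to 1 (fully open), so that 0 is half open. In form: [{"x": .., "y": .., "z": .., "wx": .., "wy": .., "wz": .., "fingers": ..}, ...]. A call has 1 to 8 rows; each row shifts and turns the pose as measured when the row begins, along the tool's axes as they then stand; what a row does not reach is not made up. A row lasts 1/8 s, in which the tool goes at most 62.5 mm and 10.7 degrees, less where a joint would pass 70% of its speed; a pose out of reach is approached as far as the arm can. A call with a number of a shift or a turn outside -1 to 1 is refused whole. A call with a gripper value outside its range is refused whole. The fingers move at their own pace and stop on an object; "force" is the grip in N (left out, the last holds). Time passes only in rows, so rows that do not move let the fingers close. It gives the time, the measured TCP pose, the force and the opening at its end, in the units of the state.
- get_state(): the state, without advancing time (a new reading comes with each control period).
- snapshot(name): name is "scene" or "side" or "wrist"; returns (picture, depth): 400x640x3 uint8, red, green, blue; 400x640 float32, m along the optical axis (not along the pixel's ray), 0 where there is no reading.
- camera_model(name): a dict with "camera_matrix" (3x3 intrinsics, pixels), "world_from_camera" (4x4, takes a point from camera to world coordinates). Camera axes: x right, y up, looking along -z (the intrinsics and any distortion apply to the point x, -y, -z); pixel columns grow to the right and rows downward; lengths in m; the calibration is good to about 2 mm. A picture is of the moment at which its call begins: read the wrist's pose just before it. camera_model takes no time and is no camera call; for the wrist camera it gives the pose at the moment of the call.
- finish_job(): hands the job in, once; it reports no verdict.
The state is a dict: "clock": time; "q": joint angles; "qd": joint speeds; "joint_torque": joint torques, N m; "tool_pos": TCP position; "eef_rot": TCP orientation; "contact_force": force on the tool from outside, world axes, zero at the start; "moment": the same for the moment, N m; "opening": opening from 0.0 (shut) to 1.0 (fully open).
Only numpy, scipy, OpenCV 4.12 (cv2) and the standard library are available. Lean on these libraries where they do the work, as an engineer would, in place of code of your own. Each camera call takes 0.05 s, during which the arm holds its last target. There are 200 camera calls.

## Task

Pack the wooden caddy for the next treatment: the small amber bottle with the white cap goes in the white-lined bay, the dropper bottle in the black one and the tan-lidded pot in the yellow one, each standing upright and flat on its liner. Keep them upright on the way. Leave the larger black-capped amber bottle and the blue-lidded tin where they stand on the worktop; they are not part of the kit.

Things in the scene. Friction and masses are not known exactly. Their poses are not given: they have to be found in the camera images.
- white_cap_bottle_mid (a point): Small amber glass bottle with a ribbed white cap, 92 mm tall: round body 47 mm across up to 74 mm height, cap 37 mm across above it (the cap does not turn). About 0.12 kg. Its point is the centre of the thing, half-way up; z is up. Loose, stands upright on the worktop. 
- dropper_mid (a point): Slim amber dropper bottle with a black dropper top, 102 mm tall: round body 33 mm across up to about 65 mm height, then a black collar 24 mm across and a thin black rubber bulb 13 mm across. About 0.07 kg. Its point is the centre of the thing, half-way up; z is up. Loose, stands upright on the worktop. 
- pot_mid (a point): Low round pot, white below with a tan-coloured lid, 65 mm across and 29 mm tall (the lid does not come off). Its point is the centre of the thing, half-way up; z is up. Loose, stands upright on the worktop. 
- black_cap_bottle_mid (a point): LOOK-ALIKE, not to be packed: larger amber glass bottle with a black cap, 59 mm across and 114 mm tall. Its point is the centre of the thing, half-way up; z is up. Loose, stands upright on the worktop. 
- tin_mid (a point): LOOK-ALIKE, not to be packed: low round tin with a dark blue lid and pale base, 64 mm across and 24 mm tall. Its point is the centre of the thing, half-way up; z is up. Loose, stands upright on the worktop. 
- liner_white: Flat white pad on the floor of one bay of a low wooden tray (fixed): three bays in a row along the pads' y axis, 88 mm apart, their order varies. Bay: 84 x 84 mm inside, open above. Origin: centre of the pad's underside, 4 mm above the worktop; things in the bay stand 8 mm above the worktop. Walls and dividers are 4 to 6 mm thick and end 16 mm above the worktop.
- liner_black: Flat black pad on the floor of one bay of a low wooden tray (fixed): three bays in a row along the pads' y axis, 88 mm apart, their order varies. Bay: 84 x 84 mm inside, open above. Origin: centre of the pad's underside, 4 mm above the worktop; things in the bay stand 8 mm above the worktop. Walls and dividers are 4 to 6 mm thick and end 16 mm above the worktop.
- liner_yellow: Flat yellow pad on the floor of one bay of a low wooden tray (fixed): three bays in a row along the pads' y axis, 88 mm apart, their order varies. Bay: 84 x 84 mm inside, open above. Origin: centre of the pad's underside, 4 mm above the worktop; things in the bay stand 8 mm above the worktop. Walls and dividers are 4 to 6 mm thick and end 16 mm above the worktop.
Mind the look-alikes: they are no part of the job. What is shaped like the part that bears white_cap_bottle_mid but red is not meant.

How it is judged:
At the end, for the whole second after the job is handed in: White-capped bottle on the white liner, dropper bottle on the black, pot on the yellow: each centre within 42 mm of the pad's centre along its x and y, at standing height within 3 mm, upright within 0.08 rad, at rest. Look-alikes upright, within 20 mm of their starts (x of white_cap_bottle_mid in the frame of liner_white between -0.042 and 0.042 m and y of white_cap_bottle_mid in the frame of liner_white between -0.042 and 0.042 m and z of white_cap_bottle_mid in the frame of liner_white between 0.047 and 0.053 m and angle between each of white_cap_bottle_mid, dropper_mid, pot_mid's own z axis and vertical below 0.08 rad and linear speed of each of white_cap_bottle, dropper, pot below 0.02 m/s and x of dropper_mid in the frame of liner_black between -0.042 and 0.042 m and y of dropper_mid in the frame of liner_black between -0.042 and 0.042 m and z of dropper_mid in the frame of liner_black between 0.052 and 0.058 m and x of pot_mid in the frame of liner_yellow between -0.042 and 0.042 m and y of pot_mid in the frame of liner_yellow between -0.042 and 0.042 m and z of pot_mid in the frame of liner_yellow between 0.0155 and 0.0215 m and angle between each of black_cap_bottle_mid, tin_mid's own z axis and vertical below 0.1 rad); the robot touches nothing.
It fails at once if the black-capped bottle is shifted by more than 20 mm (distance of black_cap_bottle_mid from where it was at the start of the episode above 0.02 m).
It fails at once if the blue-lidded tin is shifted by more than 20 mm (distance of tin_mid from where it was at the start of the episode above 0.02 m).
It fails at once if one of the three things to pack is tipped over (by more than 40 degrees) (angle between any of white_cap_bottle_mid, dropper_mid, pot_mid's own z axis and vertical above 0.7 rad).
It also fails if it takes over 72 s, if anything falls off the work surface, if the arm or the gripper's body presses on something with over 40 N, if the wrist force passes 120 N, or if a joint passes its speed limit or range.

## Working session

There is one attempt and no reset: what is moved stays moved. The work goes in short steps, Python scripts to look and compute and a tool call to move; the robot and the scene stay as the last step left them, time stands still between calls to the robot, and variables do not carry over. Pictures are saved under pics/ and viewed, about 12 in all and at most 16, crops included, and the job is handed in when it is done.

Besides the shell and the picture viewer there is one more tool, called after "Call:" by a JSON object that holds its "api" and its "payload". apply_moves: Moves the arm, as the interface text tells. Its arguments: {"type":"object","properties":{"series":{"type":"array","items":{"type":"object","properties":{"x":{"type":"number"},"y":{"type":"number"},"z":{"type":"number"},"wx":{"type":"number"},"wy":{"type":"number"},"wz":{"type":"number"},"fingers":{"type":"number"}}}},"force":{"type":"number"}},"required":["series"]}

```bash
ls; mkdir -p pics; python3 - <<'E'
from plant import *
import cv2,numpy as np
print(get_state())
for n in("scene","side"):
    p,d=snapshot(n); cv2.imwrite(f"pics/{n}0.png",p[:,:,::-1]); np.savez(f"{n}0.npz",p=p,d=d)
    m=camera_model(n); print(n,m)
E
```

```text
pics
{'clock': 0.0, 'q': array([-1.10018735,  0.68997826, -0.19453875,  1.56633293,  0.15730375,
        0.9025275 , -0.21512567]), 'qd': array([-4.70031306e-04, -2.00899357e-03, -1.91281040e-04, -9.43097861e-05,
        1.96492136e-03,  1.07380961e-03,  6.96292523e-05]), 'joint_torque': array([ 3.67254179e-04, -5.27579927e+01, -1.26674037e+00, -1.53432155e+01,
       -5.25677903e-02,  6.60976366e-03,  1.74684319e-04]), 'tool_pos': array([0.26417209, 0.56572243, 0.23791721]), 'eef_rot': array([ 8.43497951e-01,  5.37131594e-01, -7.45422834e-04,  5.49418496e-04]), 'contact_force': array([-0.51087102, -0.39251087,  0.29415255]), 'moment': array([0.00651427, 0.00562141, 0.0150197 ]), 'opening': 0.9989030036590814}
scene {'camera_matrix': array([[379.37130232,   0.        , 313.01377788],
       [  0.        , 379.37130232, 194.82237007],
       [  0.        ,   0.        ,   1.        ]]), 'world_from_camera': array([[ 0.55074095,  0.35353538, -0.75610656, -0.10064053],
       [-0.83448122,  0.21363698, -0.50793733, -0.49917424],
       [-0.01804149,  0.91069862,  0.41267727,  0.41401465],
       [ 0.        ,  0.        ,  0.        ,  1.        ]])}
side {'camera_matrix': array([[470.51740994,   0.        , 323.50928045],
       [  0.        , 470.51740994, 197.21128186],
       [  0.        ,   0.        ,   1.        ]]), 'world_from_camera': array([[ 0.90348336,  0.25040835, -0.34786992,  0.13698441],
       [-0.42822066,  0.56249795, -0.70726453, -0.84489902],
       [ 0.01857117,  0.78796682,  0.61543757,  0.76131619],
       [ 0.        ,  0.        ,  0.        ,  1.        ]])}
```

View pics/scene0.png

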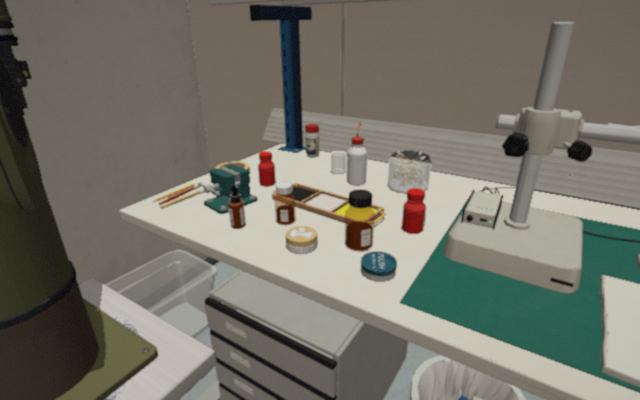

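View pics/side0.png

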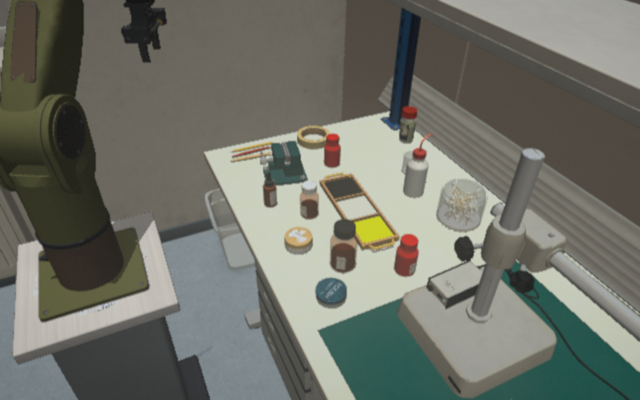

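Side view: the dropper is at (270,192), the white-capped amber bottle at (309,202), the tan pot at (299,238), the black-capped bottle at (343,246) and the blue tin at (331,291). Liners: black (345,187), white (356,208), yellow (376,232). The candidates for the white-cap bottle are (309,202), amber with a white cap, which fits; red bottles at (332,151) and (407,256); and the black-capped (343,246). I'll confirm that in a crop and measure in both views.

```bash
cat > h.py <<'E'
from plant import *
import cv2,numpy as np
from scipy.optimize import least_squares
def cloud(d,m):
    K=m["camera_matrix"];T=m["world_from_camera"];v,u=np.mgrid[0:d.shape[0],0:d.shape[1]]
    P=np.stack([(u-K[0,2])/K[0,0]*d,-(v-K[1,2])/K[1,1]*d,-d],-1)
    W=P@T[:3,:3].T+T[:3,3]; W[d<=0]=np.nan; return W
def circ(P,r):
    c0=P.mean(0)
    s=least_squares(lambda c:np.hypot(*(P-c).T)-r,c0,loss="soft_l1",f_scale=.002); return s.x
def triang(obs):   # [(model,(u,v))]
    A=np.zeros((3,3));b=np.zeros(3)
    for m,(u,v) in obs:
        K=m["camera_matrix"];T=m["world_from_camera"]
        r=T[:3,:3]@np.array([(u-K[0,2])/K[0,0],-(v-K[1,2])/K[1,1],-1]);r/=np.linalg.norm(r)
        M=np.eye(3)-np.outer(r,r);A+=M;b+=M@T[:3,3]
    return np.linalg.solve(A,b)
E
python3 - <<'E'
from h import *
seeds=dict(dropper=(270,192),wcap=(309,202),pot=(299,238),bcap=(343,246),tin=(331,291))
C={n:(np.load(n+"0.npz")["p"],cloud(np.load(n+"0.npz")["d"],camera_model(n))) for n in("side","scene")}
R=dict(dropper=.0165,wcap=.0235,pot=.0325,bcap=.0295,tin=.032)
for k,(u,v) in seeds.items():
    s=C["side"][1][v,u,:2]
    for n,(p,W) in C.items():
        c=s
        for _ in range(3):
            m=(np.hypot(W[...,0]-c[0],W[...,1]-c[1])<R[k]+.012)&(W[...,2]>.008)&(W[...,2]<.13)
            b=m&(W[...,2]<.055); P=W[b]; f=circ(P[P[:,2]<.05][:,:2],R[k]) if k not in("pot","tin") else W[m&(W[...,2]>np.nanpercentile(W[m][:,2],70)-.003)][:,:2].mean(0)
            c=f
        print(k,n,c.round(4),"top",np.nanpercentile(W[m][:,2],97).round(4),m.sum())
for n,(p,W) in C.items():
    h=cv2.cvtColor(p,cv2.COLOR_RGB2HSV).astype(int)
    z=(W[...,2]>-.004)&(W[...,2]<.014)&(np.hypot(W[...,0]-.65,W[...,1]-.1)<.5)
    y=z&(h[...,0]>22)&(h[...,0]<35)&(h[...,1]>170)
    c=W[y]; print(n,"yellow",np.nanmedian(c,0).round(4),y.sum(), cv2.minAreaRect((c[:,:2]*1000).astype(np.float32)))
print({k:C["side"][1][v,u].round(4) for k,(u,v) in dict(black=(345,187),white=(356,208),yellow=(376,232)).items()})
a=C["side"][0][120:320,200:440];cv2.imwrite("pics/crop1.png",cv2.resize(a,None,fx=3,fy=3,interpolation=3)[:,:,::-1])
E
```

```text
dropper side [0.43   0.0609] top 0.0956 359
dropper scene [0.4307 0.0621] top 0.0955 507
wcap side [ 0.5043 -0.0163] top 0.0924 613
wcap scene [ 0.5053 -0.0153] top 0.0922 757
pot side [ 0.4353 -0.1113] top 0.0318 605
pot scene [ 0.4339 -0.1104] top 0.031 690
bcap side [ 0.5016 -0.2055] top 0.1156 1230
bcap scene [ 0.5027 -0.2046] top 0.1151 1573
tin side [ 0.4366 -0.2797] top 0.0256 722
tin scene [ 0.4356 -0.2778] top 0.0249 815
side yellow [ 0.6159 -0.139   0.008 ] 642 ((616.2611694335938, -135.81021118164062), (78.84889221191406, 79.46068572998047), 85.35511779785156)
scene yellow [ 0.6112 -0.107   0.0086] 80 ((617.486083984375, -135.43252563476562), (61.632476806640625, 79.2715835571289), 2.889460325241089)
{'black': array([0.6336, 0.036 , 0.0093]), 'white': array([ 0.6187, -0.0533,  0.0085]), 'yellow': array([ 0.6191, -0.1523,  0.0086])}
```

View pics/crop1.png

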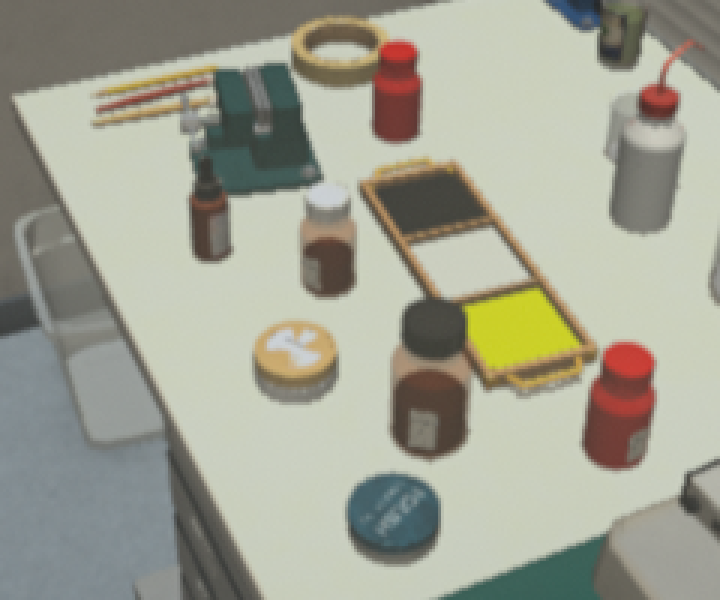

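The crop confirms it: the amber bottle with the white cap is the one at side (309,202). Next I measure the bay centres and the nearby obstacles (vise, red bottles).

```bash
cat >> h.py <<'E'
from scipy.spatial.transform import Rotation as Ro
def plan(target,yaw=None):
    s=get_state();R=Ro.from_quat(s["eef_rot"]);t=R.as_matrix().T@(np.array(target)-s["tool_pos"])/.8
    out="pos %s open %.3f clk %.2f shift(units) %s"%(s["tool_pos"].round(4),s["opening"],s["clock"],t.round(4))
    if yaw is not None:
        G=Ro.from_euler("z",yaw,degrees=True)*Ro.from_euler("x",180,degrees=True)
        out+=" turn(units) %s"%((R.inv()*G).as_rotvec()/np.pi).round(4)
    print(out)
E
python3 - <<'E'
from h import *
C={n:(np.load(n+"0.npz")["p"],cloud(np.load(n+"0.npz")["d"],camera_model(n))) for n in("side","scene")}
p,W=C["side"]
B=W[(W[...,2]>.02)&(W[...,2]<.3)&(W[...,0]>.3)&(W[...,0]<.9)&(abs(W[...,1])<.35)]
g=np.zeros((60,70),np.uint8);hh=np.zeros((60,70))
i=((B[:,0]-.3)/.01).astype(int);j=((B[:,1]+.35)/.01).astype(int)
np.maximum.at(hh,(i,j),B[:,2]);np.add.at(g,(i,j),1);
n,l,st,_=cv2.connectedComponentsWithStats((hh>0).astype(np.uint8))
for k in range(1,n):
    x,y,w,h,a=st[k]
    if a>5: print("x %.2f-%.2f y %.2f-%.2f top %.3f"%(.3+y*.01,.3+(y+h)*.01,-.35+x*.01,-.35+(x+w)*.01,hh[l==k].max()))
hs=cv2.cvtColor(p,cv2.COLOR_RGB2HSV)
for name,(u,v) in dict(black=(343,187),white=(356,208),yellow=(376,232)).items():
    for tol in (10,):
        m=np.zeros((402,642),np.uint8);cv2.floodFill(p.copy(),m,(u,v),0,(tol,)*3,(tol,)*3,4|cv2.FLOODFILL_MASK_ONLY|cv2.FLOODFILL_FIXED_RANGE*0|(255<<8))
        c=W[m[1:-1,1:-1]>0]; print(name,len(c),np.nanmedian(c,0).round(4),cv2.minAreaRect((c[:,:2]*1000).astype(np.float32)))
plan((.430,.061,.2),0);plan((.430,.061,.2),90)
E
```

```text
x 0.40-0.47 y -0.32--0.24 top 0.027
x 0.40-0.47 y -0.15--0.07 top 0.034
x 0.41-0.45 y 0.03-0.07 top 0.102
x 0.43-0.56 y 0.11-0.22 top 0.091
x 0.47-0.53 y -0.24--0.18 top 0.118
x 0.47-0.53 y -0.05-0.01 top 0.094
x 0.59-0.65 y -0.31--0.25 top 0.095
x 0.60-0.72 y 0.24-0.35 top 0.029
x 0.62-0.68 y 0.13-0.18 top 0.094
x 0.76-0.85 y -0.08--0.02 top 0.167
x 0.78-0.90 y -0.25--0.12 top 0.100
x 0.81-0.86 y 0.02-0.07 top 0.063
black 483 [0.6286 0.0409 0.008 ] ((628.6937866210938, 40.58258819580078), (77.7480697631836, 79.23265838623047), 86.3341064453125)
white 527 [ 0.6196 -0.0511  0.008 ] ((620.4517211914062, -47.30823516845703), (79.38102722167969, 76.00557708740234), 86.78977966308594)
yellow 617 [ 0.6148 -0.1404  0.008 ] ((615.09375, -138.4281768798828), (76.88007354736328, 76.43114471435547), 83.7201156616211)
pos [0.2642 0.5658 0.238 ] open 1.005 clk 0.10 shift(units) [-0.484   0.4547  0.0483] turn(units) [3.00e-04 4.00e-04 3.61e-01]
pos [0.2642 0.5658 0.238 ] open 1.005 clk 0.10 shift(units) [-0.484   0.4547  0.0483] turn(units) [-1.00e-04  5.00e-04 -1.39e-01]
```

Call:
{"api": "apply_moves", "payload": {"series": [{"x": -0.055, "y": 0.052, "z": 0.005, "fingers": 1}, {"x": -0.055, "y": 0.052, "z": 0.005, "fingers": 1}, {"x": -0.055, "y": 0.052, "z": 0.005, "fingers": 1}, {"x": -0.055, "y": 0.052, "z": 0.005, "fingers": 1}, {"x": -0.055, "y": 0.052, "z": 0.005, "fingers": 1}, {"x": -0.055, "y": 0.052, "z": 0.005, "fingers": 1}, {"x": -0.055, "y": 0.052, "z": 0.005, "fingers": 1}, {"x": -0.055, "y": 0.052, "z": 0.005, "fingers": 1}], "force": 12}}

```text
schema error: expected keys x, y, z, wx, wy, wz, fingers
```

Call:
{"api": "apply_moves", "payload": {"series": [{"wz": 0.052}, {"wz": 0.052}, {"wz": 0.052}, {"wz": 0.052}, {"wz": 0.052}, {"wz": 0.052}, {"wz": 0.052}]}}

```text
schema error: expected keys x, y, z, wx, wy, wz, fingers
```

```bash
python3 - <<'E'
from h import *
print(get_state()["q"].round(3)); plan((.430,.061,.2),0)
p,d=snapshot("wrist");cv2.imwrite("pics/w1.png",p[:,:,::-1])
print(camera_model("wrist"))
plan((.430,.061,.2),0)
E
```

```text
[-1.1    0.69  -0.195  1.566  0.157  0.903 -0.215]
pos [0.2642 0.5658 0.238 ] open 1.005 clk 0.10 shift(units) [-0.484   0.4547  0.0483] turn(units) [3.00e-04 4.00e-04 3.61e-01]
{'camera_matrix': array([[297.97635538,   0.        , 319.30166266],
       [  0.        , 297.97635538, 201.01387012],
       [  0.        ,   0.        ,   1.        ]]), 'world_from_camera': array([[ 0.42361214, -0.86793618, -0.25930589,  0.19644668],
       [ 0.90584145,  0.40524981,  0.12338501,  0.59729953],
       [-0.00200665, -0.28715741,  0.9578813 ,  0.38493365],
       [ 0.        ,  0.        ,  0.        ,  1.        ]])}
pos [0.2642 0.5659 0.2381] open 0.998 clk 0.15 shift(units) [-0.4842  0.4547  0.0483] turn(units) [3.00e-04 4.00e-04 3.61e-01]
```

View pics/w1.png

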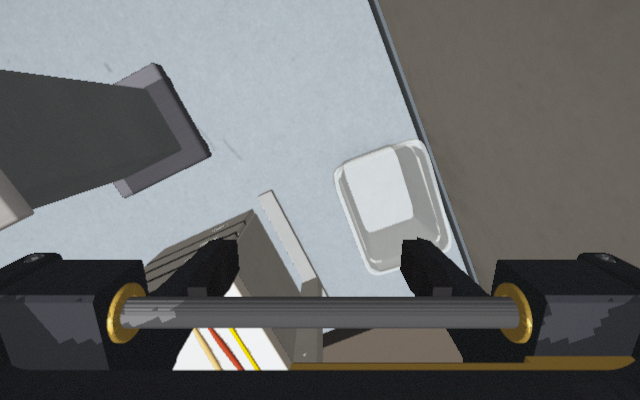

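The calls were refused because every key is required. The wrist view shows only the floor and fingers, with the wide body lying along the jaw axis.

Call:
{"api": "apply_moves", "payload": {"series": [{"x": -0.055, "y": 0.052, "z": 0.005, "wx": 0, "wy": 0, "wz": 0, "fingers": 1}, {"x": -0.055, "y": 0.052, "z": 0.005, "wx": 0, "wy": 0, "wz": 0, "fingers": 1}, {"x": -0.055, "y": 0.052, "z": 0.005, "wx": 0, "wy": 0, "wz": 0, "fingers": 1}, {"x": -0.055, "y": 0.052, "z": 0.005, "wx": 0, "wy": 0, "wz": 0, "fingers": 1}, {"x": -0.055, "y": 0.052, "z": 0.005, "wx": 0, "wy": 0, "wz": 0, "fingers": 1}, {"x": -0.055, "y": 0.052, "z": 0.005, "wx": 0, "wy": 0, "wz": 0, "fingers": 1}, {"x": -0.055, "y": 0.052, "z": 0.005, "wx": 0, "wy": 0, "wz": 0, "fingers": 1}, {"x": -0.055, "y": 0.052, "z": 0.005, "wx": 0, "wy": 0, "wz": 0, "fingers": 1}], "force": 12}}

```text
clock: 1.15
tool_pos: [0.4207, 0.0995, 0.203]
eef_rot: [0.841, 0.541, 0.001, -0.002]
contact_force: [0.7, -0.2, 0.3]
opening: 0.999
```

Call:
{"api": "apply_moves", "payload": {"series": [{"x": 0, "y": 0, "z": 0, "wx": 0, "wy": 0, "wz": 0.052, "fingers": 1}, {"x": 0, "y": 0, "z": 0, "wx": 0, "wy": 0, "wz": 0.052, "fingers": 1}, {"x": 0, "y": 0, "z": 0, "wx": 0, "wy": 0, "wz": 0.052, "fingers": 1}, {"x": 0, "y": 0, "z": 0, "wx": 0, "wy": 0, "wz": 0.052, "fingers": 1}, {"x": 0, "y": 0, "z": 0, "wx": 0, "wy": 0, "wz": 0.052, "fingers": 1}, {"x": 0, "y": 0, "z": 0, "wx": 0, "wy": 0, "wz": 0.052, "fingers": 1}, {"x": 0, "y": 0, "z": 0, "wx": 0, "wy": 0, "wz": 0.05, "fingers": 1}]}}

```text
clock: 2.02
tool_pos: [0.422, 0.0899, 0.2021]
eef_rot: [1.0, -0.025, -0.001, -0.001]
contact_force: [-0.3, -0.1, -0.4]
opening: 0.998
```

```bash
python3 - <<'E'
from h import *
print(get_state()["q"].round(3))
p,d=snapshot("wrist");cv2.imwrite("pics/w2.png",p[:,:,::-1])
plan((.4305,.0615,.2),0)
E
```

```text
[-0.373  0.517  0.087  2.172 -0.102  0.457 -0.255]
pos [0.4221 0.0901 0.202 ] open 1.002 clk 2.08 shift(units) [0.0124 0.0351 0.0025] turn(units) [-0.0004  0.0005 -0.017 ]
```

View pics/w2.png

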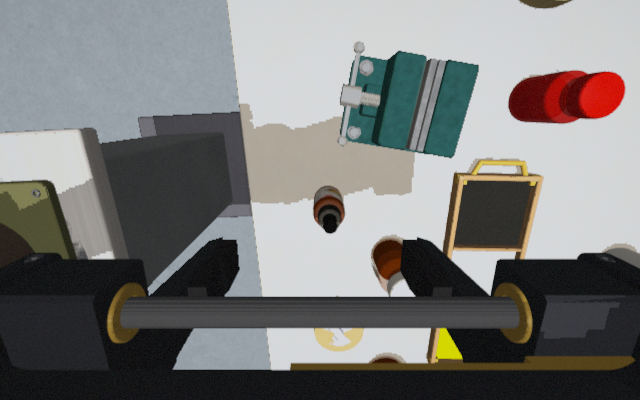

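The wrist view shows the dropper at (328,210) with a clear approach; the white-cap bottle is at (390,265) and the vise is beyond. I'll align, then descend.

Call:
{"api": "apply_moves", "payload": {"series": [{"x": 0.012, "y": 0.035, "z": 0, "wx": 0, "wy": 0, "wz": -0.017, "fingers": 1}, {"x": 0, "y": 0, "z": 0, "wx": 0, "wy": 0, "wz": 0, "fingers": 1}]}}

```text
clock: 2.33
tool_pos: [0.4304, 0.0616, 0.2019]
eef_rot: [1.0, 0.003, -0.001, -0.001]
contact_force: [-0.7, 0.4, -0.2]
opening: 0.996
```

```bash
python3 - <<'E'
from h import *
plan((.4305,.0615,.043),0)
E
```

```text
pos [0.4304 0.0616 0.2019] open 0.996 clk 2.33 shift(units) [0.0004 0.0004 0.1986] turn(units) [-0.0003  0.0005  0.0022]
```

Call:
{"api": "apply_moves", "payload": {"series": [{"x": 0, "y": 0, "z": 0.06, "wx": 0, "wy": 0, "wz": 0, "fingers": 1}, {"x": 0, "y": 0, "z": 0.06, "wx": 0, "wy": 0, "wz": 0, "fingers": 1}, {"x": 0, "y": 0, "z": 0.05, "wx": 0, "wy": 0, "wz": 0, "fingers": 1}, {"x": 0, "y": 0, "z": 0.029, "wx": 0, "wy": 0, "wz": 0, "fingers": 1}, {"x": 0, "y": 0, "z": 0, "wx": 0, "wy": 0, "wz": 0, "fingers": 1}]}}

```text
clock: 2.95
tool_pos: [0.4372, 0.0682, 0.0427]
eef_rot: [1.0, 0.008, -0.003, -0.003]
contact_force: [-0.8, 0.2, 0.0]
opening: 1.004
```

Call:
{"api": "apply_moves", "payload": {"series": [{"x": 0, "y": 0, "z": 0, "wx": 0, "wy": 0, "wz": 0, "fingers": -1}, {"x": 0, "y": 0, "z": 0, "wx": 0, "wy": 0, "wz": 0, "fingers": -1}, {"x": 0, "y": 0, "z": 0, "wx": 0, "wy": 0, "wz": 0, "fingers": -1}, {"x": 0, "y": 0, "z": 0, "wx": 0, "wy": 0, "wz": 0, "fingers": -1}, {"x": 0, "y": 0, "z": 0, "wx": 0, "wy": 0, "wz": 0, "fingers": -1}, {"x": 0, "y": 0, "z": 0, "wx": 0, "wy": 0, "wz": 0, "fingers": -1}]}}

```text
clock: 3.7
tool_pos: [0.4381, 0.0692, 0.0458]
eef_rot: [1.0, 0.009, -0.0, -0.004]
contact_force: [0.0, 0.1, 0.4]
opening: 0.376
```

The arm drifted about 7 mm in x and y during the descent. The opening of 33 mm shows it holds the body, but off-centre on the pads, so I'll reopen, re-centre and regrip.

Call:
{"api": "apply_moves", "payload": {"series": [{"x": 0, "y": 0, "z": 0, "wx": 0, "wy": 0, "wz": 0, "fingers": 0.3}, {"x": 0, "y": 0, "z": 0, "wx": 0, "wy": 0, "wz": 0, "fingers": 0.3}, {"x": 0, "y": 0, "z": 0, "wx": 0, "wy": 0, "wz": 0, "fingers": 0.3}, {"x": 0, "y": 0.01, "z": 0.003, "wx": 0, "wy": 0, "wz": -0.003, "fingers": 0.3}, {"x": 0, "y": 0, "z": 0, "wx": 0, "wy": 0, "wz": 0, "fingers": 0.3}]}}

```text
clock: 4.32
tool_pos: [0.4395, 0.0605, 0.0439]
eef_rot: [1.0, 0.014, -0.001, -0.004]
contact_force: [0.2, -0.1, -0.8]
opening: 0.655
```

```bash
python3 - <<'E'
from h import *
plan((.438,.0615,.043),0)
p,d=snapshot("side");W=cloud(d,camera_model("side"))
m=(np.hypot(W[...,0]-.435,W[...,1]-.061)<.03)&(W[...,2]>.008)&(W[...,2]<.04);print(circ(W[m][:,:2],.0165),m.sum())
E
```

```text
pos [0.4395 0.0605 0.0439] open 0.655 clk 4.33 shift(units) [-0.0019 -0.0013  0.0012] turn(units) [-0.0023  0.0006  0.0087]
[0.43042727 0.06053834] 129
```

```bash
python3 - <<'E'
from h import *
a,_=snapshot("side");b,_=snapshot("wrist")
a=cv2.resize(a[120:260,200:360],None,fx=3.5,fy=3.5,interpolation=3)
cv2.imwrite("pics/s3.png",a[:,:,::-1]);cv2.imwrite("pics/w3.png",b[:,:,::-1])
s=get_state();print(s["q"].round(4),s["tool_pos"])
E
```

```text
[-0.2336  0.8596 -0.0054  2.2389 -0.0961  0.0433 -0.1125] [0.43942556 0.06150599 0.04402641]
```

View pics/s3.png

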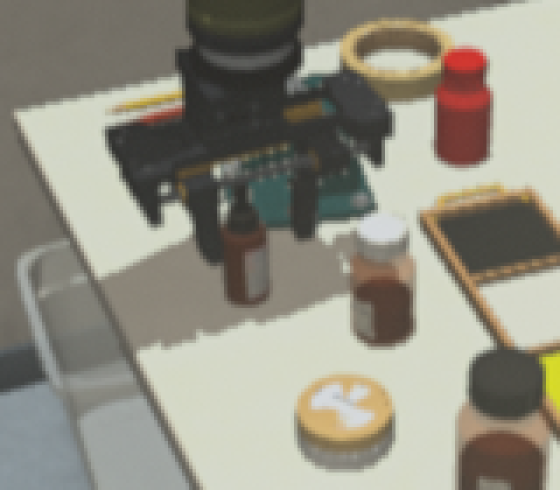

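View pics/w3.png

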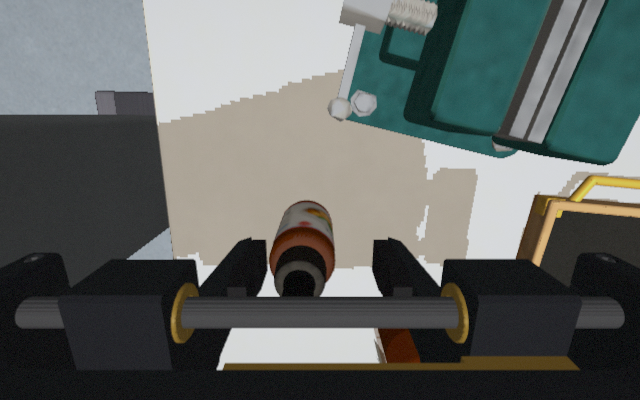

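J6 sits at its lower limit (0.043, limit 0.04), which explains the drift: at this radius x cannot be reached any closer. The bottle is near the left finger at (300,270), upright and centred along the pads, so closing will centre it. I'll grip and lift.

Call:
{"api": "apply_moves", "payload": {"series": [{"x": 0, "y": 0, "z": 0, "wx": 0, "wy": 0, "wz": 0, "fingers": -1}, {"x": 0, "y": 0, "z": 0, "wx": 0, "wy": 0, "wz": 0, "fingers": -1}, {"x": 0, "y": 0, "z": 0, "wx": 0, "wy": 0, "wz": 0, "fingers": -1}, {"x": 0, "y": 0, "z": 0, "wx": 0, "wy": 0, "wz": 0, "fingers": -1}, {"x": 0, "y": 0, "z": -0.02, "wx": 0, "wy": 0, "wz": 0, "fingers": -1}, {"x": 0, "y": 0, "z": -0.05, "wx": 0, "wy": 0, "wz": 0, "fingers": -1}, {"x": 0, "y": 0, "z": -0.06, "wx": 0, "wy": 0, "wz": 0, "fingers": -1}]}}

```text
clock: 5.35
tool_pos: [0.4377, 0.0609, 0.1477]
eef_rot: [1.0, 0.015, -0.005, -0.004]
contact_force: [1.4, -0.3, -0.2]
opening: 0.375
```

```bash
python3 - <<'E'
from h import *
plan((.628,.040,.15),0)
a,_=snapshot("side");b,_=snapshot("wrist")
a=cv2.resize(a[40:240,160:400],None,fx=2,fy=2,interpolation=3);b=cv2.resize(b,None,fx=.6,fy=.6)
c=np.zeros((400,480+384,3),np.uint8);c[:,:480]=a;c[:240,480:]=b
cv2.imwrite("pics/s4.png",c[:,:800,::-1])
E
```

```text
pos [0.4377 0.0609 0.1477] open 0.375 clk 5.35 shift(units) [ 0.2369  0.0332 -0.0053] turn(units) [-0.0023  0.0029  0.0095]
```

View pics/s4.png

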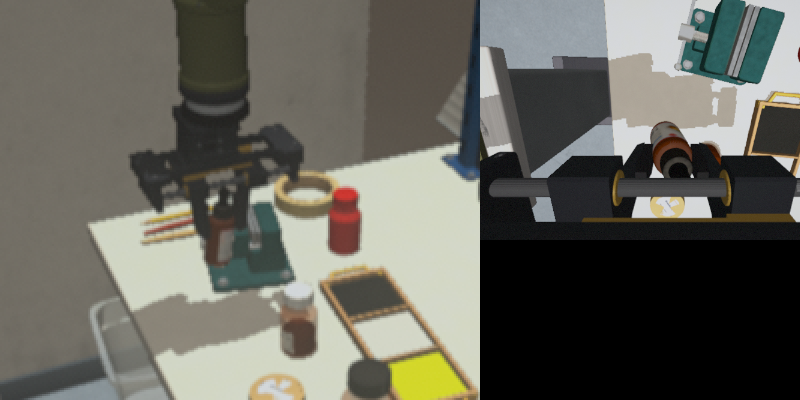

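Held upright and centred. Carrying it to the black bay.

Call:
{"api": "apply_moves", "payload": {"series": [{"x": 0.03, "y": 0.004, "z": -0.01, "wx": -0.001, "wy": 0.003, "wz": 0.005, "fingers": -1}, {"x": 0.055, "y": 0.007, "z": 0, "wx": -0.001, "wy": 0, "wz": 0.004, "fingers": -1}, {"x": 0.06, "y": 0.009, "z": 0, "wx": 0, "wy": 0, "wz": 0, "fingers": -1}, {"x": 0.055, "y": 0.008, "z": 0, "wx": 0, "wy": 0, "wz": 0, "fingers": -1}, {"x": 0.037, "y": 0.005, "z": 0, "wx": 0, "wy": 0, "wz": 0, "fingers": -1}, {"x": 0, "y": 0, "z": 0, "wx": 0, "wy": 0, "wz": 0, "fingers": -1}]}}

```text
clock: 6.2
tool_pos: [0.632, 0.0357, 0.1551]
eef_rot: [1.0, 0.001, 0.001, -0.001]
contact_force: [-0.7, -0.1, -0.8]
opening: 0.37
```

```bash
python3 - <<'E'
from h import *
plan((.628,.040,.053),0)
E
```

```text
pos [0.632  0.0357 0.1551] open 0.370 clk 6.20 shift(units) [-0.0054 -0.0051  0.1276] turn(units) [-0.0007 -0.0009  0.0007]
```

Call:
{"api": "apply_moves", "payload": {"series": [{"x": -0.005, "y": -0.005, "z": 0.05, "wx": 0, "wy": 0, "wz": 0, "fingers": -1}, {"x": 0, "y": 0, "z": 0.05, "wx": 0, "wy": 0, "wz": 0, "fingers": -1}, {"x": 0, "y": 0, "z": 0.02, "wx": 0, "wy": 0, "wz": 0, "fingers": -1}, {"x": 0, "y": 0, "z": 0.008, "wx": 0, "wy": 0, "wz": 0, "fingers": -1}, {"x": 0, "y": 0, "z": 0, "wx": 0, "wy": 0, "wz": 0, "fingers": -1}]}}

```text
clock: 6.82
tool_pos: [0.6213, 0.0409, 0.0503]
eef_rot: [1.0, 0.001, -0.003, -0.001]
contact_force: [0.6, -0.7, -0.4]
opening: 0.368
```

```bash
python3 - <<'E'
from h import *
plan((.628,.040,.052),0);print(get_state()["contact_force"])
p,d=snapshot("side");W=cloud(d,camera_model("side"))
m=(np.hypot(W[...,0]-.632,W[...,1]-.038)<.035)&(W[...,2]>.012)&(W[...,2]<.06)
print(circ(W[m&(W[...,2]<.045)][:,:2],.0165))
cv2.imwrite("pics/s5.png",cv2.resize(p[120:220,280:420],None,fx=4,fy=4,interpolation=3)[:,:,::-1])
E
```

```text
pos [0.6213 0.0409 0.0503] open 0.368 clk 6.83 shift(units) [ 0.0083  0.0012 -0.0022] turn(units) [-0.0008  0.0022  0.001 ]
[ 0.59429903 -0.74887755 -0.41508506]
[0.61831934 0.04047511]
```

View pics/s5.png

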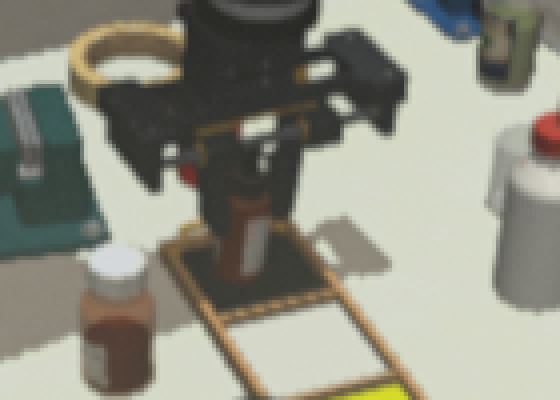

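Call:
{"api": "apply_moves", "payload": {"series": [{"x": 0, "y": 0, "z": 0, "wx": 0, "wy": 0, "wz": 0, "fingers": 0.2}, {"x": 0, "y": 0, "z": 0, "wx": 0, "wy": 0, "wz": 0, "fingers": 0.2}, {"x": 0, "y": 0, "z": 0, "wx": 0, "wy": 0, "wz": 0, "fingers": 0.2}, {"x": 0, "y": 0, "z": -0.03, "wx": 0, "wy": 0, "wz": 0, "fingers": 0.2}, {"x": 0, "y": 0, "z": -0.05, "wx": 0, "wy": 0, "wz": 0, "fingers": 0.2}, {"x": 0, "y": 0, "z": -0.06, "wx": 0, "wy": 0, "wz": 0, "fingers": 0.5}, {"x": 0, "y": 0, "z": 0, "wx": 0, "wy": 0, "wz": 0, "fingers": 0.5}]}}

```text
clock: 7.75
tool_pos: [0.6242, 0.0408, 0.1673]
eef_rot: [1.0, 0.001, -0.0, -0.002]
contact_force: [0.8, 1.1, -1.1]
opening: 0.746
```

```bash
python3 - <<'E'
from h import *
plan((.505,-.016,.165),0)
p,d=snapshot("side");W=cloud(d,camera_model("side"))
for a,b in((.015,.045),(.045,.072),(.085,.125)):
    m=(np.hypot(W[...,0]-.625,W[...,1]-.038)<.035)&(W[...,2]>a)&(W[...,2]<b)
    print(a,W[m].mean(0).round(4),W[m][:,2].max(),m.sum())
    if a<.04: print(circ(W[m][:,:2],.0165))
E
```

```text
pos [0.6242 0.0408 0.1673] open 0.746 clk 7.75 shift(units) [-0.1493  0.0706  0.0028] turn(units) [-0.001   0.0003  0.0009]
0.015 [0.6115 0.0291 0.0296] 0.044548759097372215 115
[0.61774115 0.04024687]
0.045 [0.6123 0.0299 0.0598] 0.07130194880906582 127
0.085 [0.6153 0.0363 0.0969] 0.1097989888294928 46
```

The dropper stands upright in the black bay (top 0.110 m). Next is the white-cap bottle.

Call:
{"api": "apply_moves", "payload": {"series": [{"x": -0.05, "y": 0.0235, "z": 0, "wx": 0, "wy": 0, "wz": 0, "fingers": 1}, {"x": -0.05, "y": 0.0235, "z": 0, "wx": 0, "wy": 0, "wz": 0, "fingers": 1}, {"x": -0.045, "y": 0.021, "z": 0, "wx": 0, "wy": 0, "wz": 0, "fingers": 1}, {"x": 0, "y": 0, "z": 0, "wx": 0, "wy": 0, "wz": 0, "fingers": 1}]}}

```text
clock: 8.3
tool_pos: [0.4999, -0.015, 0.161]
eef_rot: [1.0, 0.002, -0.007, -0.001]
contact_force: [0.4, 0.7, 0.6]
opening: 0.999
```

```bash
python3 - <<'E'
from h import *
plan((.505,-.016,.037),0)
E
```

```text
pos [ 0.4999 -0.015   0.161 ] open 0.999 clk 8.30 shift(units) [0.0086 0.0017 0.1549] turn(units) [-0.0008  0.0044  0.0013]
```

Call:
{"api": "apply_moves", "payload": {"series": [{"x": 0.008, "y": 0.002, "z": 0, "wx": 0, "wy": 0.004, "wz": 0, "fingers": 1}, {"x": 0, "y": 0, "z": 0.05, "wx": 0, "wy": 0, "wz": 0, "fingers": 1}, {"x": 0, "y": 0, "z": 0.05, "wx": 0, "wy": 0, "wz": 0, "fingers": 1}, {"x": 0, "y": 0, "z": 0.035, "wx": 0, "wy": 0, "wz": 0, "fingers": 1}, {"x": 0, "y": 0, "z": 0.01, "wx": 0, "wy": 0, "wz": 0, "fingers": 1}, {"x": 0, "y": 0, "z": 0, "wx": 0, "wy": 0, "wz": 0, "fingers": 1}]}}

```text
clock: 9.05
tool_pos: [0.5165, -0.0126, 0.0394]
eef_rot: [1.0, 0.004, 0.005, -0.003]
contact_force: [-0.0, -0.3, -0.1]
opening: 1.003
```

```bash
python3 - <<'E'
from h import *
plan((.505,-.016,.037),0);print(get_state()["q"])
E
```

```text
pos [ 0.5165 -0.0126  0.0394] open 1.003 clk 9.05 shift(units) [-0.0145  0.0041  0.0028] turn(units) [-0.0017 -0.0034  0.0027]
[-0.06894911  0.88891649  0.01172514  2.03737104 -0.06731683  0.20486137
  0.0127094 ]
```

Call:
{"api": "apply_moves", "payload": {"series": [{"x": -0.0145, "y": 0.004, "z": 0.002, "wx": -0.0015, "wy": -0.003, "wz": 0.002, "fingers": 1}, {"x": 0, "y": 0, "z": 0, "wx": 0, "wy": 0, "wz": 0, "fingers": 1}]}}

```text
clock: 9.3
tool_pos: [0.5054, -0.0161, 0.039]
eef_rot: [1.0, 0.001, 0.002, -0.0]
contact_force: [0.1, 0.7, -0.5]
opening: 0.998
```

Call:
{"api": "apply_moves", "payload": {"series": [{"x": 0, "y": 0, "z": 0, "wx": 0, "wy": 0, "wz": 0, "fingers": -1}, {"x": 0, "y": 0, "z": 0, "wx": 0, "wy": 0, "wz": 0, "fingers": -1}, {"x": 0, "y": 0, "z": 0, "wx": 0, "wy": 0, "wz": 0, "fingers": -1}, {"x": 0, "y": 0, "z": 0, "wx": 0, "wy": 0, "wz": 0, "fingers": -1}, {"x": 0, "y": 0, "z": 0, "wx": 0, "wy": 0, "wz": 0, "fingers": -1}], "force": 15}}

```text
clock: 9.93
tool_pos: [0.5063, -0.0161, 0.0405]
eef_rot: [1.0, 0.001, 0.003, -0.0]
contact_force: [-0.3, 0.4, 1.4]
opening: 0.528
```

Call:
{"api": "apply_moves", "payload": {"series": [{"x": 0, "y": 0, "z": -0.03, "wx": 0, "wy": 0, "wz": 0, "fingers": -1}, {"x": 0, "y": 0, "z": -0.05, "wx": 0, "wy": 0, "wz": 0, "fingers": -1}, {"x": 0, "y": 0, "z": -0.03, "wx": 0, "wy": 0, "wz": 0, "fingers": -1}, {"x": 0.045, "y": 0.013, "z": 0, "wx": 0, "wy": 0, "wz": 0, "fingers": -1}, {"x": 0.055, "y": 0.015, "z": 0, "wx": 0, "wy": 0, "wz": 0, "fingers": -1}, {"x": 0.04, "y": 0.012, "z": 0, "wx": 0, "wy": 0, "wz": 0, "fingers": -1}, {"x": 0, "y": 0, "z": 0, "wx": 0, "wy": 0, "wz": 0, "fingers": -1}]}}

```text
clock: 10.8
tool_pos: [0.6187, -0.0483, 0.1301]
eef_rot: [1.0, 0.002, 0.001, -0.0]
contact_force: [-0.4, 0.1, -1.3]
opening: 0.53
```

```bash
python3 - <<'E'
from h import *
plan((.621,-.048,.050),0)
E
```

```text
pos [ 0.6187 -0.0483  0.1301] open 0.530 clk 10.80 shift(units) [ 0.0028 -0.0003  0.1001] turn(units) [-0.0001 -0.0005  0.001 ]
```

Call:
{"api": "apply_moves", "payload": {"series": [{"x": 0.006, "y": 0, "z": 0.035, "wx": 0, "wy": 0, "wz": 0, "fingers": -1}, {"x": 0.003, "y": 0, "z": 0.04, "wx": 0, "wy": 0, "wz": 0, "fingers": -1}, {"x": 0, "y": 0, "z": 0.015, "wx": 0, "wy": 0, "wz": 0, "fingers": -1}, {"x": 0, "y": 0, "z": 0.004, "wx": 0, "wy": 0, "wz": 0, "fingers": -1}, {"x": 0, "y": 0, "z": 0, "wx": 0, "wy": 0, "wz": 0, "fingers": -1}]}}

```text
clock: 11.42
tool_pos: [0.6221, -0.0468, 0.0532]
eef_rot: [1.0, 0.002, -0.002, -0.001]
contact_force: [0.3, -0.3, -0.7]
opening: 0.53
```

```bash
python3 - <<'E'
from h import *
plan((.621,-.048,.0495),0);print(get_state()["contact_force"])
E
```

```text
pos [ 0.6221 -0.0468  0.0532] open 0.530 clk 11.43 shift(units) [-0.0013  0.0015  0.0047] turn(units) [-0.0005  0.0011  0.0013]
[ 0.2901414  -0.25819022 -0.67055384]
```

Lowering about 4 mm more, then releasing and rising.

Call:
{"api": "apply_moves", "payload": {"series": [{"x": 0, "y": 0.001, "z": 0.004, "wx": 0, "wy": 0, "wz": 0, "fingers": -1}, {"x": 0, "y": 0, "z": 0, "wx": 0, "wy": 0, "wz": 0, "fingers": -1}, {"x": 0, "y": 0, "z": 0, "wx": 0, "wy": 0, "wz": 0, "fingers": 0.5}, {"x": 0, "y": 0, "z": 0, "wx": 0, "wy": 0, "wz": 0, "fingers": 0.5}, {"x": 0, "y": 0, "z": 0, "wx": 0, "wy": 0, "wz": 0, "fingers": 0.5}, {"x": 0, "y": 0, "z": -0.03, "wx": 0, "wy": 0, "wz": 0, "fingers": 0.5}, {"x": 0, "y": 0, "z": -0.055, "wx": 0, "wy": 0, "wz": 0, "fingers": 0.5}, {"x": 0, "y": 0, "z": -0.055, "wx": 0, "wy": 0, "wz": 0, "fingers": 0.5}]}}

```text
clock: 12.42
tool_pos: [0.6213, -0.0477, 0.164]
eef_rot: [1.0, 0.002, -0.003, -0.001]
contact_force: [0.2, 0.4, -0.5]
opening: 0.748
```

```bash
python3 - <<'E'
from h import *
plan((.4346,-.111,.16),60)
p,d=snapshot("side");W=cloud(d,camera_model("side"))
for a,b in((.015,.06),(.085,.125)):
    m=(np.hypot(W[...,0]-.621,W[...,1]+.048)<.04)&(W[...,2]>a)&(W[...,2]<b)
    print(a,circ(W[m][:,:2],.0235 if a<.06 else .0185),W[m][:,2].max())
E
```

```text
pos [ 0.6213 -0.0477  0.164 ] open 0.748 clk 12.43 shift(units) [-0.2337  0.0782  0.0063] turn(units) [-0.0015  0.0015 -0.3321]
0.015 [ 0.62202197 -0.04789667] 0.05971322440499194
0.085 [ 0.62286332 -0.04721563] 0.10262531136314534
```

The white-cap bottle stands upright in the white bay. For the pot, the arm is near its J6 limit at that radius, so I'll hover with yaw about 60° (wide body clear of the black-cap bottle) and tilt about the jaw axis if needed.

Call:
{"api": "apply_moves", "payload": {"series": [{"x": -0.058, "y": 0.0195, "z": 0, "wx": 0, "wy": 0, "wz": 0, "fingers": 1}, {"x": -0.058, "y": 0.0195, "z": 0, "wx": 0, "wy": 0, "wz": 0, "fingers": 1}, {"x": -0.058, "y": 0.0195, "z": 0, "wx": 0, "wy": 0, "wz": 0, "fingers": 1}, {"x": -0.05, "y": 0.0195, "z": 0, "wx": 0, "wy": 0, "wz": 0, "fingers": 1}, {"x": 0, "y": 0, "z": 0, "wx": 0, "wy": 0, "wz": -0.05, "fingers": 1}, {"x": 0, "y": 0, "z": 0, "wx": 0, "wy": 0, "wz": -0.05, "fingers": 1}, {"x": 0, "y": 0, "z": 0, "wx": 0, "wy": 0, "wz": -0.05, "fingers": 1}, {"x": 0, "y": 0, "z": 0, "wx": 0, "wy": 0, "wz": -0.05, "fingers": 1}]}}

```text
clock: 13.48
tool_pos: [0.4424, -0.1135, 0.1713]
eef_rot: [0.947, 0.32, 0.006, 0.002]
contact_force: [1.0, -0.4, -0.1]
opening: 1.0
```

Call:
{"api": "apply_moves", "payload": {"series": [{"x": 0, "y": 0, "z": 0, "wx": 0, "wy": 0, "wz": -0.05, "fingers": 1}, {"x": 0, "y": 0, "z": 0, "wx": 0, "wy": 0, "wz": -0.05, "fingers": 1}, {"x": 0, "y": 0, "z": 0, "wx": 0, "wy": 0, "wz": -0.03, "fingers": 1}, {"x": 0, "y": 0, "z": 0, "wx": 0.055, "wy": 0, "wz": 0, "fingers": 1}, {"x": 0, "y": 0, "z": 0, "wx": 0, "wy": 0, "wz": 0, "fingers": 1}]}}

```text
clock: 14.1
tool_pos: [0.4421, -0.1136, 0.1715]
eef_rot: [0.856, 0.51, -0.039, -0.072]
contact_force: [0.2, 1.0, -0.1]
opening: 1.0
```

```bash
cat >> h.py <<'E'
def plant_(target,yaw,tilt):
    s=get_state();R=Ro.from_quat(s["eef_rot"])
    G=Ro.from_euler("z",yaw,degrees=True)*Ro.from_euler("x",180+tilt,degrees=True)
    t=R.as_matrix().T@(np.array(target)-s["tool_pos"])/.8
    print(s["tool_pos"].round(4),"q6 %.3f q7 %.3f clk %.2f"%(s["q"][5],s["q"][6],s["clock"]),"shift",t.round(4),"turn",((R.inv()*G).as_rotvec()/np.pi).round(4),"toolz",R.as_matrix()[:,2].round(3),"F",s["contact_force"].round(1))
E
python3 - <<'E'
from h import *
plant_((.433,-.110,.08),60,10);plant_((.433,-.110,.012),60,10)
E
```

```text
[ 0.4421 -0.1136  0.1715] q6 0.700 q7 0.949 clk 14.10 shift [-0.0023  0.0066  0.1149] turn [ 0.0036 -0.0007  0.009 ] toolz [-0.139  0.083 -0.987] F [ 0.2  1.  -0.1]
[ 0.4421 -0.1136  0.1715] q6 0.700 q7 0.949 clk 14.10 shift [-0.0029  0.0204  0.1987] turn [ 0.0036 -0.0007  0.009 ] toolz [-0.139  0.083 -0.987] F [ 0.2  1.  -0.1]
```

q6 is now 0.70, which leaves enough margin. Descending to 0.07 first.

Call:
{"api": "apply_moves", "payload": {"series": [{"x": -0.002, "y": 0.007, "z": 0.05, "wx": 0, "wy": 0, "wz": 0.008, "fingers": 1}, {"x": 0, "y": 0.005, "z": 0.05, "wx": 0, "wy": 0, "wz": 0, "fingers": 1}, {"x": 0, "y": 0, "z": 0.02, "wx": 0, "wy": 0, "wz": 0, "fingers": 1}, {"x": 0, "y": 0, "z": 0, "wx": 0, "wy": 0, "wz": 0, "fingers": 1}]}}

```text
clock: 14.6
tool_pos: [0.4355, -0.1101, 0.0737]
eef_rot: [0.863, 0.5, -0.036, -0.067]
contact_force: [-0.5, -0.0, 0.4]
opening: 1.002
```

```bash
python3 - <<'E'
from h import *
plant_((.433,-.110,.012),60,10)
p,d=snapshot("wrist");cv2.imwrite("pics/w6.png",p[:,:,::-1])
E
```

```text
[ 0.4355 -0.1101  0.0737] q6 0.430 q7 0.850 clk 14.60 shift [-0.0018  0.0089  0.0767] turn [ 0.0071 -0.0014  0.0012] toolz [-0.129  0.08  -0.988] F [-0.5 -0.   0.4]
```

View pics/w6.png

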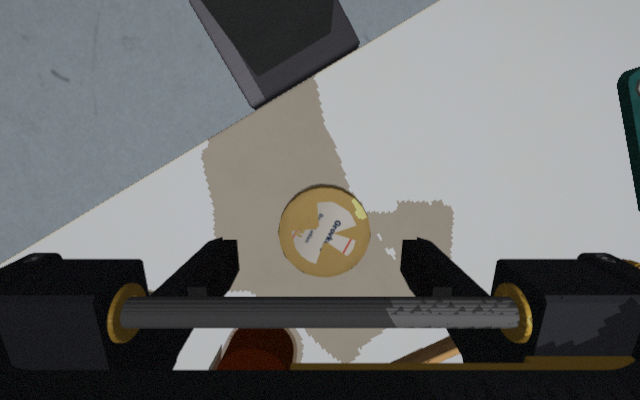

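The pot is at (324,231), centred between the fingertips, and the black-cap bottle at (255,350) is clear of the left finger. Descending.

Call:
{"api": "apply_moves", "payload": {"series": [{"x": -0.001, "y": 0.005, "z": 0.03, "wx": 0.006, "wy": 0, "wz": 0, "fingers": 1}, {"x": 0, "y": 0.003, "z": 0.025, "wx": 0, "wy": 0, "wz": 0, "fingers": 1}, {"x": 0, "y": 0, "z": 0, "wx": 0, "wy": 0, "wz": 0, "fingers": 1}]}}

```text
clock: 15.02
tool_pos: [0.4373, -0.1101, 0.0323]
eef_rot: [0.862, 0.5, -0.037, -0.072]
contact_force: [-0.2, 0.7, 0.3]
opening: 1.001
```

```bash
python3 - <<'E'
from h import *
plant_((.433,-.110,.012),60,10)
E
```

```text
[ 0.4373 -0.1101  0.0323] q6 0.357 q7 0.837 clk 15.03 shift [-0.0028 -0.0005  0.0258] turn [ 0.004  -0.0022  0.0016] toolz [-0.136  0.087 -0.987] F [-0.2  0.7  0.3]
```

Call:
{"api": "apply_moves", "payload": {"series": [{"x": -0.003, "y": 0, "z": 0.015, "wx": 0.003, "wy": 0, "wz": 0, "fingers": 1}, {"x": -0.001, "y": 0, "z": 0.008, "wx": 0, "wy": 0, "wz": 0, "fingers": 1}, {"x": 0, "y": 0, "z": 0, "wx": 0, "wy": 0, "wz": 0, "fingers": 1}]}}

```text
clock: 15.4
tool_pos: [0.4342, -0.1116, 0.0152]
eef_rot: [0.862, 0.5, -0.038, -0.075]
contact_force: [-0.1, 0.4, -0.1]
opening: 0.999
```

```bash
python3 - <<'E'
from h import *
plant_((.433,-.110,.012),60,10)
E
```

```text
[ 0.4342 -0.1116  0.0152] q6 0.324 q7 0.835 clk 15.40 shift [ 0.0009 -0.0016  0.0044] turn [ 0.0021 -0.0026  0.0016] toolz [-0.141  0.091 -0.986] F [-0.1  0.4 -0.1]
```

Call:
{"api": "apply_moves", "payload": {"series": [{"x": 0, "y": -0.001, "z": 0.005, "wx": 0, "wy": -0.002, "wz": 0, "fingers": 1}, {"x": 0, "y": 0, "z": 0, "wx": 0, "wy": 0, "wz": 0, "fingers": -1}, {"x": 0, "y": 0, "z": 0, "wx": 0, "wy": 0, "wz": 0, "fingers": -1}, {"x": 0, "y": 0, "z": 0, "wx": 0, "wy": 0, "wz": 0, "fingers": -1}, {"x": 0, "y": 0, "z": 0, "wx": 0, "wy": 0, "wz": 0, "fingers": -1}], "force": 15}}

```text
clock: 16.02
tool_pos: [0.4334, -0.1107, 0.0116]
eef_rot: [0.862, 0.5, -0.04, -0.073]
contact_force: [0.3, 0.4, -0.2]
opening: 0.729
```

```bash
python3 - <<'E'
from h import *
plant_((.433,-.110,.1),60,10);print(get_state()["opening"]*88)
E
```

```text
[ 0.4334 -0.1107  0.0116] q6 0.314 q7 0.829 clk 16.02 shift [ 0.0008 -0.0192 -0.1088] turn [ 0.0025 -0.0007  0.0017] toolz [-0.143  0.085 -0.986] F [ 0.3  0.4 -0.2]
64.18948527318388
```

Gripped at 64 mm, with about 9.6° of tilt about the jaw axis. I'll lift vertically and work out the level yaw turn.

Call:
{"api": "apply_moves", "payload": {"series": [{"x": 0, "y": -0.005, "z": -0.027, "wx": 0, "wy": 0, "wz": 0, "fingers": -1}, {"x": 0, "y": -0.009, "z": -0.054, "wx": 0, "wy": 0, "wz": 0, "fingers": -1}, {"x": 0, "y": -0.009, "z": -0.054, "wx": 0, "wy": 0, "wz": 0, "fingers": -1}, {"x": 0, "y": -0.004, "z": -0.025, "wx": 0, "wy": 0, "wz": 0, "fingers": -1}, {"x": 0, "y": 0, "z": 0, "wx": 0, "wy": 0, "wz": 0, "fingers": -1}]}}

```text
clock: 16.65
tool_pos: [0.4326, -0.1114, 0.1447]
eef_rot: [0.862, 0.5, -0.041, -0.073]
contact_force: [0.4, -0.5, -0.5]
opening: 0.734
```

```bash
python3 - <<'E'
from h import *
plant_((.616,-.135,.14),-30,9.6);print(get_state()["opening"]*88)
R=Ro.from_quat(get_state()["eef_rot"]).as_matrix();print("per 9.5deg row",(-9.5/180*R[2]).round(4))
E
```

```text
[ 0.4326 -0.1114  0.1447] q6 0.623 q7 0.901 clk 16.65 shift [ 0.0881  0.2118 -0.0298] turn [-0.0005  0.0833  0.4945] toolz [-0.144  0.084 -0.986] F [ 0.4 -0.5 -0.5]
64.55373677066282
per 9.5deg row [-0.0001  0.0088  0.052 ]
```

Call:
{"api": "apply_moves", "payload": {"series": [{"x": 0.013, "y": 0.032, "z": -0.004, "wx": 0, "wy": 0, "wz": 0, "fingers": -1}, {"x": 0.02, "y": 0.05, "z": -0.007, "wx": 0, "wy": 0, "wz": 0, "fingers": -1}, {"x": 0.02, "y": 0.05, "z": -0.007, "wx": 0, "wy": 0, "wz": 0, "fingers": -1}, {"x": 0.02, "y": 0.05, "z": -0.007, "wx": 0, "wy": 0, "wz": 0, "fingers": -1}, {"x": 0.013, "y": 0.03, "z": -0.004, "wx": 0, "wy": 0, "wz": 0, "fingers": -1}, {"x": 0, "y": 0, "z": 0, "wx": 0, "wy": 0.007, "wz": 0.04, "fingers": -1}, {"x": 0, "y": 0, "z": 0, "wx": 0, "wy": 0.0088, "wz": 0.052, "fingers": -1}, {"x": 0, "y": 0, "z": 0, "wx": 0, "wy": 0.0088, "wz": 0.052, "fingers": -1}]}}

```text
clock: 17.65
tool_pos: [0.6136, -0.1366, 0.1241]
eef_rot: [0.954, 0.284, -0.033, -0.084]
contact_force: [0.2, -0.3, -0.8]
opening: 0.735
```

Call:
{"api": "apply_moves", "payload": {"series": [{"x": 0, "y": 0, "z": 0, "wx": 0, "wy": 0.0088, "wz": 0.052, "fingers": -1}, {"x": 0, "y": 0, "z": 0, "wx": 0, "wy": 0.0088, "wz": 0.052, "fingers": -1}, {"x": 0, "y": 0, "z": 0, "wx": 0, "wy": 0.0088, "wz": 0.052, "fingers": -1}, {"x": 0, "y": 0, "z": 0, "wx": 0, "wy": 0.0088, "wz": 0.052, "fingers": -1}, {"x": 0, "y": 0, "z": 0, "wx": 0, "wy": 0.0088, "wz": 0.052, "fingers": -1}, {"x": 0, "y": 0, "z": 0, "wx": 0, "wy": 0.007, "wz": 0.04, "fingers": -1}, {"x": 0, "y": 0, "z": 0, "wx": 0, "wy": 0, "wz": 0, "fingers": -1}]}}

```text
clock: 18.52
tool_pos: [0.6053, -0.1372, 0.1102]
eef_rot: [0.976, -0.204, -0.003, -0.078]
contact_force: [-0.4, -0.6, -0.1]
opening: 0.732
```

```bash
python3 - <<'E'
from h import *
plant_((.616,-.134,.06),-30,9.6);print(get_state()["opening"]*88)
p,d=snapshot("side");cv2.imwrite("pics/s7.png",cv2.resize(p[120:300,260:460],None,fx=3,fy=3,interpolation=3)[:,:,::-1])
E
```

```text
[ 0.6053 -0.1372  0.1102] q6 0.630 q7 -0.030 clk 18.52 shift [0.013  0.0006 0.063 ] turn [0.0055 0.0175 0.0343] toolz [ 0.026  0.154 -0.988] F [-0.4 -0.6 -0.1]
64.42580796178699
```

View pics/s7.png

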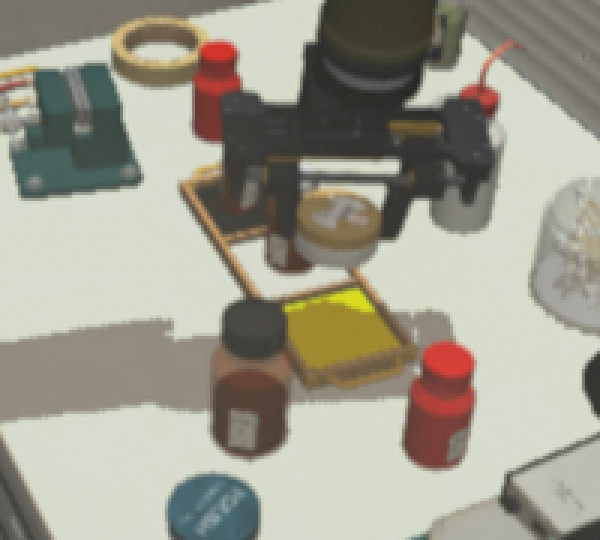

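The pot is held level, with the yellow bay clear below; the black-cap bottle is at crop (250,380) and the red one at (440,400), both away from the body. Final alignment, then down in steps.

Call:
{"api": "apply_moves", "payload": {"series": [{"x": 0.013, "y": 0, "z": 0, "wx": 0.005, "wy": 0.0175, "wz": 0.034, "fingers": -1}, {"x": 0, "y": 0, "z": 0, "wx": 0, "wy": 0, "wz": 0, "fingers": -1}, {"x": 0, "y": -0.005, "z": 0.03, "wx": 0, "wy": 0, "wz": 0, "fingers": -1}, {"x": 0, "y": 0, "z": 0.02, "wx": 0, "wy": 0, "wz": 0, "fingers": -1}, {"x": 0, "y": 0, "z": 0, "wx": 0, "wy": 0, "wz": 0, "fingers": -1}]}}

```text
clock: 19.2
tool_pos: [0.6202, -0.1322, 0.0678]
eef_rot: [0.964, -0.252, 0.02, -0.08]
contact_force: [-0.8, -0.9, -0.1]
opening: 0.732
```

```bash
python3 - <<'E'
from h import *
plant_((.616,-.135,.022),-30,9.6)
E
```

```text
[ 0.6202 -0.1322  0.0678] q6 0.489 q7 -0.083 clk 19.20 shift [-0.0028  0.015   0.0555] turn [0.0008 0.0012 0.0037] toolz [ 0.079  0.144 -0.986] F [-0.8 -0.9 -0.1]
```

Call:
{"api": "apply_moves", "payload": {"series": [{"x": -0.002, "y": 0.007, "z": 0.025, "wx": 0, "wy": 0, "wz": 0.003, "fingers": -1}, {"x": -0.001, "y": 0.005, "z": 0.018, "wx": 0, "wy": 0, "wz": 0, "fingers": -1}, {"x": 0, "y": 0, "z": 0, "wx": 0, "wy": 0, "wz": 0, "fingers": -1}]}}

```text
clock: 19.58
tool_pos: [0.6172, -0.1354, 0.0325]
eef_rot: [0.963, -0.256, 0.021, -0.08]
contact_force: [-0.0, 0.1, 0.1]
opening: 0.729
```

```bash
python3 - <<'E'
from h import *
plant_((.616,-.135,.0205),-30,9.6)
E
```

```text
[ 0.6172 -0.1354  0.0325] q6 0.422 q7 -0.071 clk 19.57 shift [-0.0016  0.0028  0.0148] turn [0.0007 0.0005 0.0014] toolz [ 0.081  0.143 -0.986] F [-0.   0.1  0.1]
```

Call:
{"api": "apply_moves", "payload": {"series": [{"x": -0.0015, "y": 0.0025, "z": 0.01, "wx": 0.0007, "wy": 0, "wz": 0, "fingers": -1}, {"x": 0, "y": 0, "z": 0.0045, "wx": 0, "wy": 0, "wz": 0, "fingers": -1}, {"x": 0, "y": 0, "z": 0, "wx": 0, "wy": 0, "wz": 0, "fingers": -1}]}}

```text
clock: 19.95
tool_pos: [0.6173, -0.1352, 0.0215]
eef_rot: [0.963, -0.255, 0.022, -0.081]
contact_force: [0.1, -0.2, 0.5]
opening: 0.729
```

```bash
python3 - <<'E'
from h import *
plant_((.616,-.135,.0205),-30,9.6)
p,d=snapshot("side");cv2.imwrite("pics/s8.png",cv2.resize(p[140:290,300:460],None,fx=4,fy=4,interpolation=3)[:,:,::-1])
E
```

```text
[ 0.6173 -0.1352  0.0215] q6 0.398 q7 -0.065 clk 19.95 shift [-0.0015  0.0008  0.0011] turn [-0.0003 -0.0002  0.0016] toolz [ 0.084  0.145 -0.986] F [ 0.1 -0.2  0.5]
```

View pics/s8.png

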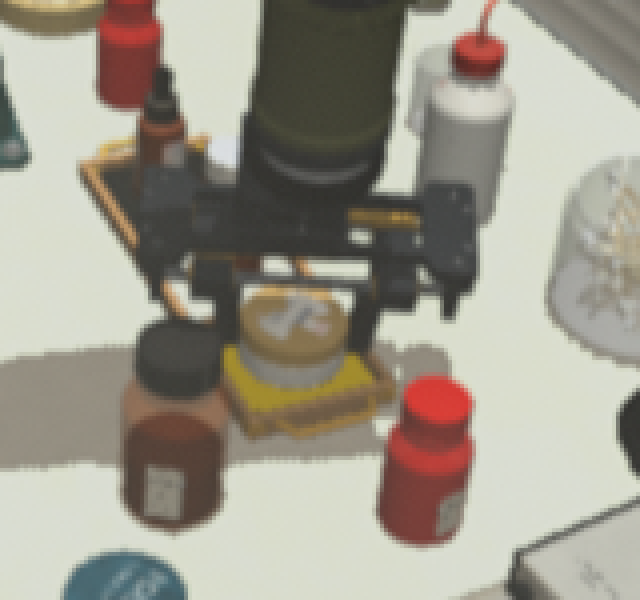

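The pot is inside the yellow bay, about 1–2 mm above the liner. Releasing and rising vertically.

Call:
{"api": "apply_moves", "payload": {"series": [{"x": 0, "y": 0, "z": 0.001, "wx": 0, "wy": 0, "wz": 0, "fingers": -1}, {"x": 0, "y": 0, "z": 0, "wx": 0, "wy": 0, "wz": 0, "fingers": 0.85}, {"x": 0, "y": 0, "z": 0, "wx": 0, "wy": 0, "wz": 0, "fingers": 0.85}, {"x": 0, "y": 0, "z": 0, "wx": 0, "wy": 0, "wz": 0, "fingers": 0.85}, {"x": 0, "y": -0.004, "z": -0.025, "wx": 0, "wy": 0, "wz": 0, "fingers": 0.85}, {"x": 0, "y": -0.008, "z": -0.05, "wx": 0, "wy": 0, "wz": 0, "fingers": 0.85}, {"x": 0, "y": -0.01, "z": -0.06, "wx": 0, "wy": 0, "wz": 0, "fingers": 0.85}, {"x": 0, "y": -0.01, "z": -0.06, "wx": 0, "wy": 0, "wz": 0, "fingers": 0.85}]}}

```text
clock: 21.0
tool_pos: [0.6152, -0.1353, 0.1844]
eef_rot: [0.963, -0.256, 0.02, -0.081]
contact_force: [0.7, 0.6, -1.1]
opening: 0.924
```

Call:
{"api": "apply_moves", "payload": {"series": [{"x": 0, "y": 0, "z": -0.05, "wx": 0, "wy": 0, "wz": 0, "fingers": 0.85}, {"x": 0, "y": 0, "z": 0, "wx": 0, "wy": 0, "wz": 0, "fingers": 0.85}, {"x": 0, "y": 0, "z": 0, "wx": 0, "wy": 0, "wz": 0, "fingers": 0.85}]}}

```text
clock: 21.38
tool_pos: [0.6141, -0.1414, 0.2332]
eef_rot: [0.963, -0.255, 0.026, -0.081]
contact_force: [0.3, 0.1, -1.3]
opening: 0.923
```

```bash
python3 - <<'E'
from h import *
print(get_state()["tool_pos"],get_state()["clock"])
for n in("side","scene"):
    p,d=snapshot(n);W=cloud(d,camera_model(n))
    def reg(c,r,a,b):return W[(np.hypot(W[...,0]-c[0],W[...,1]-c[1])<r)&(W[...,2]>a)&(W[...,2]<b)]
    for k,c,r,a,b in(("dropper",(.618,.040),.0165,.018,.06),("wcap",(.622,-.048),.0235,.018,.06),("bcap",(.502,-.205),.0295,.008,.06)):
        print(n,k,circ(reg(c,r+.012,a,b)[:,:2],r).round(4),"top",np.percentile(reg(c,r+.012,a,.14)[:,2],98).round(4))
    for k,c,a in(("pot",(.6165,-.135),.03),("tin",(.436,-.279),.018)):
        P=reg(c,.045,a,.06);A=np.c_[P[:,:2],np.ones(len(P))];s=np.linalg.lstsq(A,P[:,2],rcond=None)[0]
        print(n,k,P.mean(0).round(4),"slope",s[:2].round(3),len(P))
    if n=="side":cv2.imwrite("pics/s9.png",cv2.resize(p[120:310,240:450],None,fx=3,fy=3,interpolation=3)[:,:,::-1])
E
```

```text
[ 0.61405198 -0.14141035  0.23323873] 21.375
side dropper [0.6181 0.0401] top 0.1049
side wcap [ 0.6224 -0.048 ] top 0.1009
side bcap [ 0.5015 -0.2055] top 0.1158
side pot [ 0.614  -0.1428  0.037 ] slope [0.016 0.032] 431
side tin [ 0.4363 -0.2805  0.023 ] slope [0.011 0.014] 647
scene dropper [0.6188 0.0413] top 0.1052
scene wcap [ 0.6233 -0.0468] top 0.1005
scene bcap [ 0.5027 -0.2045] top 0.1152
scene pot [ 0.5985 -0.1209  0.0366] slope [ 0.161 -0.083] 63
scene tin [ 0.434  -0.2787  0.0234] slope [0.024 0.009] 673
```

View pics/s9.png

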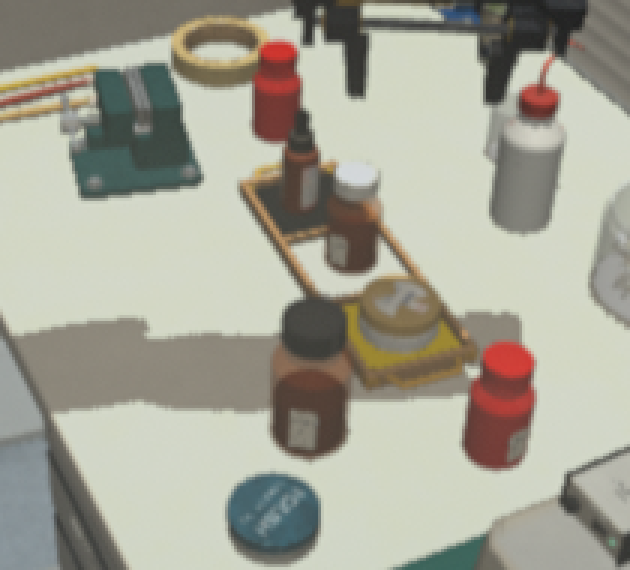

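All three stand in the right bays, and the look-alikes have not moved. Handing in.

```bash
python3 -c "
from plant import *
print(finish_job())"
```

```text
the job is handed in; nothing more can be done
None
```

I packed all three items and handed the job in at about 21 s: the dropper bottle on the black liner, the white-capped bottle on the white and the tan pot on the yellow.

**Positions:** in the last side view, the white-capped bottle was within 2 mm of its bay's centre and the dropper about 10 mm off, against the 42 mm allowed. The pot was roughly 5 mm off.

**Heights:** the tops read 101 mm for the white-capped bottle and 37 mm for the pot. The dropper's last reading was 105 mm, low because of its thin tip; it read 110 mm just after release. These match all three standing flat on their liners.

**Look-alikes:** the black-capped bottle and the blue tin are within about 2 mm of where they started, which is the measuring error.

**What didn't go to plan:**
- **Dropper grasp:** the arm reached its J6 limit close to the base and ended about 7 mm off. I opened the gripper, re-centred and gripped the bottle again.
- **Pot grasp:** I carried it with the gripper tilted about 10° around the jaw axis, so the pot itself stayed level.
- **Last checks:** the two camera views disagreed on the pot. The scene camera saw only 63 of its pixels, so I relied on the side view. That view gave a slope of about 0.035, which is within the limit and partly due to the lid's edge being included.

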